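# Find the check weight by heft

## Task

Two identical closed grey canisters with white lids stand on the lab bench; one holds the balance's brass check weight, the other only foam. Feel by lifting which is which, then stand the heavy one upright in the round steel tray and the light one upright in the square steel tray. Keep both upright and set them down rather than dropping them.

Things in the scene. Friction and masses are not known exactly. Their poses are not given: they have to be found in the camera images.
- can_a_centre (a point): A closed round canister, grey plastic with white lid, 54 mm in diameter, 66 mm high, upright on the bench. Point: its centre, 33 mm above its underside; z is its upright axis. Looks just like the other one; which is heavy changes from run to run: 0.5 to 0.65 kg with the check weight inside, 0.1 kg with only foam. The contents have 2 mm of play.
- can_b_centre (a point): A closed round canister, grey plastic with white lid, 54 mm in diameter, 66 mm high, upright on the bench. Point: its centre, 33 mm above its underside; z is its upright axis. Looks just like the other one; which is heavy changes from run to run: 0.5 to 0.65 kg with the check weight inside, 0.1 kg with only foam. The contents have 2 mm of play.
- round_tray: shallow round steel tray, fixed to the bench, 128 mm in outer diameter, rim 14 mm high and 4 mm thick; inside it is 120 mm wide and its floor is 5 mm above the bench. Origin: centre of its underside, on the bench. In some runs it swaps places with the square tray. For the heavy canister.
- square_tray: shallow square steel tray, fixed to the bench, 128 by 128 mm outside, rim 14 mm high and 4 mm thick; inside it is 120 by 120 mm and its floor is 5 mm above the bench. Origin: centre of its underside, on the bench; x and y along its sides. For the light canister.
Not all that is in view belongs to the job. Leave any purple or red look-alike of the part that bears can_a_centre alone.

How it is judged:
At the end, for the whole second after the job is handed in: The heavy canister (bearing on the tray with over 3 N) stands still and upright (within 7 degrees) on the round tray's floor, centre within 36 mm of the tray's; the light one (0.3 to 2 N) stands likewise in the square tray, within 36 mm of its centre along each side ((((horizontal distance between can_a_centre and round_tray below 0.036 m and contact force between can_a and round_tray above 3 N and height (world z) of can_a_centre below 0.046 m and angle between can_a_centre's own z axis and vertical below 0.12 rad and linear speed of can_a below 0.02 m/s) and (x of can_b_centre in the frame of square_tray between -0.036 and 0.036 m and y of can_b_centre in the frame of square_tray between -0.036 and 0.036 m and contact force between can_b and square_tray between 0.3 and 2 N and height (world z) of can_b_centre below 0.046 m and angle between can_b_centre's own z axis and vertical below 0.12 rad and linear speed of can_b below 0.02 m/s)) or ((horizontal distance between can_b_centre and round_tray below 0.036 m and contact force between can_b and round_tray above 3 N and height (world z) of can_b_centre below 0.046 m and angle between can_b_centre's own z axis and vertical below 0.12 rad and linear speed of can_b below 0.02 m/s) and (x of can_a_centre in the frame of square_tray between -0.036 and 0.036 m and y of can_a_centre in the frame of square_tray between -0.036 and 0.036 m and contact force between can_a and square_tray between 0.3 and 2 N and height (world z) of can_a_centre below 0.046 m and angle between can_a_centre's own z axis and vertical below 0.12 rad and linear speed of can_a below 0.02 m/s)))); the robot touches nothing.
It fails at once if a canister is tipped more than about 40 degrees from upright (angle between any of can_a_centre, can_b_centre's own z axis and vertical above 0.7 rad).
It fails at once if a canister is dropped: out of the fingers with its underside more than 50 mm above the bench ((height (world z) of can_a_centre above 0.083 m and contact force between the fingers and can_a below 0.05 N) or (height (world z) of can_b_centre above 0.083 m and contact force between the fingers and can_b below 0.05 N)).
It also fails if it takes over 59 s, if anything falls off the work surface, if the arm or the gripper's body presses on something with over 40 N, if the wrist force passes 120 N, or if a joint passes its speed limit or range.

## Robot

A 7-joint arm with a two-finger parallel gripper is mounted at the origin on the work surface. World frame = base frame: x ahead of the robot, y to its left, z up, the work surface at z = 0. Lengths are in m, angles in rad, forces in N, time in s.
With the tool pointing down it reaches from about 0.425 to 0.925 m from the base axis. Payload 6.8 kg.
Tool frame: the origin (TCP) lies on the centre line of the jaws, within the pads' length; the fingertips stand 19 mm ahead of it and the grasp point (between the pads) is the TCP (tcp_to_tips is the distance from the TCP to the fingertips, in m); x points along the fingers, y is the direction in which the jaws open and shut, and the axes are right-handed (so a half turn about x gives the same grasp; the last joint's range is limited). The gripper opens to 85 mm and grips with 20 to 120 N. Pads are 22 mm wide; open, the fingers measure 114 mm over their backs; the gripper's body (76 mm by 85 mm) begins 54 mm behind the grasp point. The pads swing forward as they close: fully open they stand 13 mm farther back than shut.
Start: joints at [1.144, 0.477, 0.022, 1.555, -0.011, 1.109, -0.083], TCP at [0.212, -0.641, 0.25] pointing down, gripper open.
Joint ranges: [-2.96, 2.96], [-0.34, 2.1], [-1.41, 1.46], [0.24, 2.44], [-1.37, 4.51], [0.17, 1.92], [-2.96, 2.96]. Speed limits (rad/s): [2.39, 2.39, 3.14, 3.14, 3.14, 3.14, 3.14].

## Interface

Orientations are given as a unit quaternion [w, x, y, z].
In Python, from station import get_obs, read_camera, hand_in, spot_in, cut_out, tcp_to_tips gives the robot as it stands.
- The arm moves only by the shell command python3 -m jog 'ROWS' [FORCE]. ROWS is JSON, a list of rows, each an object of numbers: "gripper": the closure, from 0 (fully open) to 1 (shut); "dx", "dy", "dz": the shift along the world's x, y, z in m; "rx", "ry", "rz": the turn, a rotation vector about the world's x, y, z in degrees. In form: [{"gripper": .., "dx": .., "dy": .., "dz": .., "rx": .., "ry": .., "rz": ..}, ...]. A call has 1 to 10 rows; each row is the pose to reach, as a shift and turn from the pose commanded when the call began; what a row does not reach only later rows make up. A row lasts 1/10 s, in which the tool goes at most 50 mm and 8.59 degrees, less where a joint would pass 70% of its speed; a pose out of reach is approached as far as the arm can. A call with a gripper value outside its range is refused whole. The fingers move at their own pace and stop on an object; FORCE is the grip in N (left out, the last holds). Time passes only in rows, so rows that repeat a pose let the fingers close. It gives the time, the measured TCP pose, the force and the opening at its end, in the units of the state.
- get_obs(): the state, without advancing time (a new reading comes with each control period).
- read_camera(name): name is "side" or "top" or "wrist"; returns a dict with "pixels" (480x640x3 uint8, blue, green, red), "range_z" (480x640 float32, m along the optical axis (not along the pixel's ray), 0 where there is no reading), "camera_matrix" (3x3 intrinsics, pixels), "D" ([k1, k2, p1, p2, k3] as OpenCV has them; the pictures are not rectified), "cam_to_world" (4x4, takes a point from camera to world coordinates). Camera axes: x right, y down, z forward; pixel columns grow to the right and rows downward; lengths in m; the calibration is good to about 2 mm. A picture is of the moment at which its call begins.
- hand_in(): hands the job in, once; it reports no verdict.
Trained networks look in the newest picture that a camera, given by its name, has taken for a name from the list of things; names that differ only in an ending like _2 or _b are one class to them, and where a whole thing is asked for, a point or a joint stands for the part that bears it (a point fixed in the world has none). Each returns a list of dicts, best first, with "conf" (0 to 1); they miss things now and then, are a little off and sometimes report something else, mostly with a low value. They report only what shows in the picture. A call takes as long as a camera call. They do not tell look-alikes from the thing itself.
- spot_in(camera, label): "box" ([centre column, centre row, width, height] in pixels, round what is visible of it).
- cut_out(camera, label): "mask" (480x640 bool, what is visible of it) and "box" ([centre column, centre row, width, height] in pixels, round what is visible of it).
The state is a dict: "t": time; "q": joint angles; "joint_vel": joint speeds; "joint_torque": joint torques, N m; "eef_pos": TCP position; "tool_rot": TCP orientation; "contact_force": force on the tool from outside, world axes, zero at the start; "torque": the same for the moment, N m; "gripper_width": opening from 0.0 (shut) to 1.0 (fully open).
Only numpy, scipy, OpenCV 4.12 (cv2) and the standard library are available. Lean on these libraries where they do the work, as an engineer would, in place of code of your own. Each camera call takes 0.05 s, during which the arm holds its last target. There are 200 camera calls.

## Working session

There is one attempt and no reset: what is moved stays moved. The work goes in short steps, Python scripts to look and compute and a shell command to move; the robot and the scene stay as the last step left them, time stands still between calls to the robot, and variables do not carry over. Pictures are saved under pics/ and viewed, about 8 in all and at most 12, crops included, and the job is handed in when it is done.

```bash
mkdir -p pics
cat > h.py <<'E'
import numpy as np,cv2
from station import *
def pts(cam,im,mask):
    v,u=np.nonzero(mask&(im["range_z"]>0)); z=im["range_z"][v,u]
    n=cv2.undistortPoints(np.stack([u,v],1).astype(float)[:,None],im["camera_matrix"],np.array(im["D"]))[:,0]
    p=np.c_[n*z[:,None],z,np.ones(len(z))]
    return (p@np.array(im["cam_to_world"]).T)[:,:3]
E
python3 - <<'E'
from h import *
o=get_obs();print(o["t"],o["eef_pos"],o["tool_rot"],o["gripper_width"],tcp_to_tips)
for c in ["top","side"]:
    im=read_camera(c);cv2.imwrite(f"pics/{c}1.png",im["pixels"])
    for l in ["can_a_centre","round_tray","square_tray"]:
        for d in cut_out(c,l):
            p=pts(c,im,d["mask"]); 
            if len(p)<20: continue
            t=p[p[:,2]>np.percentile(p[:,2],95)-.006]
            print(c,l,round(d["conf"],2),np.round(d["box"]),"ctr",np.round((p.min(0)+p.max(0))/2,3),"topmid",np.round((t.min(0)+t.max(0))/2,3),np.round(np.ptp(t,axis=0),3))
E
```

```text
0.0 [ 0.21135634 -0.64043539  0.24927604] [-0.11158608 -0.69797406 -0.11292076  0.69830484] 0.9946424569133185 0.019
top can_a_centre 0.96 [280. 235.  24.  30.] ctr [0.515 0.078 0.035] topmid [0.512 0.078 0.067] [0.052 0.052 0.008]
top can_a_centre 0.81 [252. 283.  28.  30.] ctr [0.408 0.137 0.037] topmid [0.408 0.137 0.068] [0.053 0.051 0.009]
top can_a_centre 0.56 [259. 191.  28.  26.] ctr [0.611 0.122 0.04 ] topmid [0.611 0.122 0.067] [0.051 0.051 0.008]
top round_tray 0.97 [459. 219.  61.  60.] ctr [ 0.552 -0.308  0.01 ] topmid [ 0.552 -0.305  0.015] [0.126 0.126 0.012]
top square_tray 0.77 [180. 205.  81.  77.] ctr [0.578 0.304 0.008] topmid [0.578 0.304 0.014] [0.175 0.174 0.01 ]
side can_a_centre 0.72 [282. 252.  38.  54.] ctr [0.544 0.034 0.033] topmid [0.513 0.081 0.064] [0.053 0.054 0.008]
side can_a_centre 0.61 [217. 251.  39.  53.] ctr [0.637 0.098 0.033] topmid [0.612 0.125 0.064] [0.054 0.053 0.007]
side can_a_centre 0.59 [320. 294.  39.  55.] ctr [0.409 0.14  0.035] topmid [0.409 0.139 0.065] [0.053 0.053 0.008]
side can_a_centre 0.44 [361. 177.  59.  31.] ctr [ 0.558 -0.302  0.007] topmid [ 0.552 -0.302  0.011] [0.128 0.129 0.008]
side round_tray 0.89 [360. 178.  60.  30.] ctr [ 0.56  -0.302  0.007] topmid [ 0.552 -0.302  0.012] [0.128 0.13  0.009]
side square_tray 0.88 [152. 336. 108.  73.] ctr [0.586 0.301 0.008] topmid [0.578 0.306 0.013] [0.176 0.178 0.009]
```

Run:
```python
import cv2,numpy as np
a=cv2.imread("pics/top1.png");b=cv2.imread("pics/side1.png")
A=cv2.resize(a[150:320,130:510],(800,358),interpolation=cv2.INTER_CUBIC)
B=cv2.resize(b[150:390,90:430],(340,240))
C=cv2.resize(b[210:330,190:350],(320,240),interpolation=cv2.INTER_CUBIC)
o=np.zeros((600,800,3),np.uint8);o[:358]=A;o[358:598,:340]=B;o[358:598,400:720]=C
cv2.imwrite("pics/c1.png",o)
```

```text
(no output)
```

View pics/c1.png

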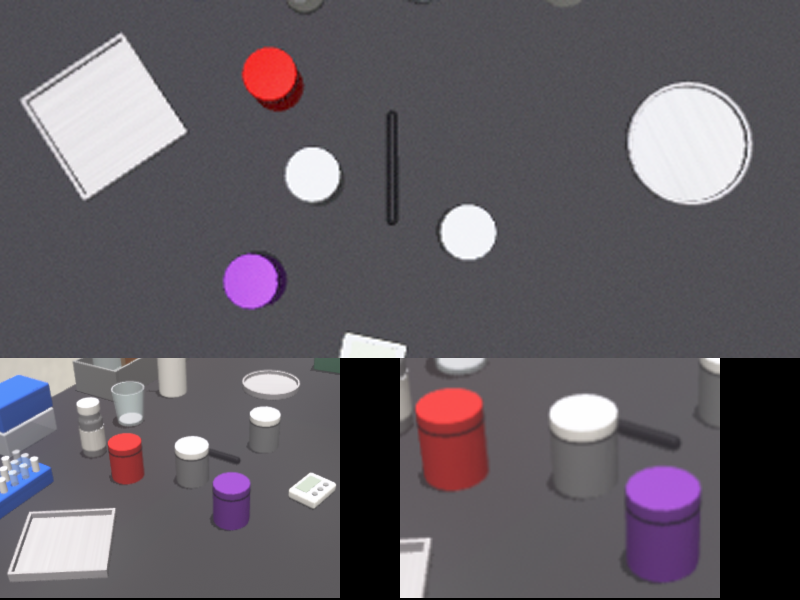

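Picture 1: red canister at top pixel (259,191) and purple at (252,283) are the look-alikes. The two white-lidded grey ones, (279,233) and about (352,260), fit the description; the crop confirms the first and the side view shows the second. Next I'll locate the second one, which the network missed.

```bash
python3 - <<'E'
from h import *
im=read_camera("top")
for n,(r0,r1,c0,c1),zl in [("A",(215,250,262,298),.05),("B",(240,282,332,374),.05),("rod",(200,260,306,326),.003)]:
    m=np.zeros((480,640),bool);m[r0:r1,c0:c1]=1
    p=pts("top",im,m);p=p[p[:,2]>zl]
    print(n,p.min(0).round(3),p.max(0).round(3),((p.min(0)+p.max(0))/2).round(3),len(p))
print(get_obs()["contact_force"])
E
python3 -m jog '[{"gripper":0,"dx":0.05,"dy":0.1},{"gripper":0,"dx":0.1,"dy":0.2},{"gripper":0,"dx":0.15,"dy":0.3},{"gripper":0,"dx":0.2,"dy":0.4},{"gripper":0,"dx":0.23,"dy":0.5},{"gripper":0,"dx":0.245,"dy":0.56},{"gripper":0,"dx":0.245,"dy":0.56},{"gripper":0,"dx":0.245,"dy":0.56},{"gripper":0,"dx":0.245,"dy":0.56},{"gripper":0,"dx":0.245,"dy":0.56}]' 60
```

```text
A [0.486 0.052 0.053] [0.538 0.104 0.073] [0.512 0.078 0.063] 543
B [ 0.43  -0.1    0.053] [ 0.483 -0.047  0.072] [ 0.456 -0.074  0.063] 552
rod [ 0.46  -0.018  0.003] [0.591 0.024 0.017] [0.526 0.003 0.01 ] 364
[ 0.26222343 -0.4173336  -1.15693149]$[0]: bad value
```

```bash
python3 -m jog '[{"gripper":0.0,"dx":0.05,"dy":0.1,"dz":0.0,"rx":0.0,"ry":0.0,"rz":0.0},{"gripper":0.0,"dx":0.1,"dy":0.2,"dz":0.0,"rx":0.0,"ry":0.0,"rz":0.0}]' 60
```

```text
t: 0.65
eef_pos: [0.2557, -0.5514, 0.2499]
tool_rot: [-0.111, -0.698, -0.111, 0.698]
contact_force: [1.2, 0.2, -0.5]
gripper_width: 0.998
```

```bash
python3 -c "
from h import *
o=get_obs();print(o['t'],o['eef_pos'],o['q'],o['contact_force'])"
```

```text
0.65 [ 0.25571537 -0.55136725  0.24994096] [ 1.03724973  0.36721376 -0.00452288  1.72348868  0.00228144  1.05070378
 -0.22331527] [ 1.22983179  0.17475429 -0.50903603]
```

```bash
python3 -m jog '[{"gripper":0.0,"dx":0.02,"dy":0.05,"dz":0,"rx":0,"ry":0,"rz":0},{"gripper":0.0,"dx":0.2,"dy":0.477,"dz":-0.05,"rx":0,"ry":0,"rz":0},{"gripper":0.0,"dx":0.2,"dy":0.477,"dz":-0.05,"rx":0,"ry":0,"rz":0},{"gripper":0.0,"dx":0.2,"dy":0.477,"dz":-0.05,"rx":0,"ry":0,"rz":0},{"gripper":0.0,"dx":0.2,"dy":0.477,"dz":-0.05,"rx":0,"ry":0,"rz":0},{"gripper":0.0,"dx":0.2,"dy":0.477,"dz":-0.05,"rx":0,"ry":0,"rz":0},{"gripper":0.0,"dx":0.2,"dy":0.477,"dz":-0.05,"rx":0,"ry":0,"rz":0},{"gripper":0.0,"dx":0.2,"dy":0.477,"dz":-0.05,"rx":0,"ry":0,"rz":0},{"gripper":0.0,"dx":0.2,"dy":0.477,"dz":-0.05,"rx":0,"ry":0,"rz":0},{"gripper":0.0,"dx":0.2,"dy":0.477,"dz":-0.05,"rx":0,"ry":0,"rz":0}]' 60; python3 -m jog '[{"gripper":0.0,"dx":0,"dy":0,"dz":0,"rx":0,"ry":0,"rz":0},{"gripper":0.0,"dx":0,"dy":0,"dz":0,"rx":0,"ry":0,"rz":0}]'
```

```text
t: 1.65
eef_pos: [0.4492, -0.091, 0.2027]
tool_rot: [0.112, 0.699, 0.112, -0.698]
contact_force: [1.4, -0.4, 0.0]
gripper_width: 1.002
t: 1.85
eef_pos: [0.4489, -0.0918, 0.2024]
tool_rot: [-0.113, -0.698, -0.113, 0.698]
contact_force: [0.5, -1.2, 0.4]
gripper_width: 1.0
```

```bash
python3 -m jog '[{"gripper":0.0,"dx":0.007,"dy":0.018,"dz":-0.03,"rx":0,"ry":0,"rz":0},{"gripper":0.0,"dx":0.007,"dy":0.018,"dz":-0.06,"rx":0,"ry":0,"rz":0},{"gripper":0.0,"dx":0.007,"dy":0.018,"dz":-0.08,"rx":0,"ry":0,"rz":0},{"gripper":0.0,"dx":0.007,"dy":0.018,"dz":-0.08,"rx":0,"ry":0,"rz":0}]' 60
python3 - <<'E'
from h import *
im=read_camera("wrist");cv2.imwrite("pics/w1.png",im["pixels"])
E
```

```text
t: 2.25
eef_pos: [0.4532, -0.0764, 0.1203]
tool_rot: [-0.111, -0.696, -0.112, 0.7]
contact_force: [0.1, -0.6, 0.7]
gripper_width: 0.999
```

View pics/w1.png

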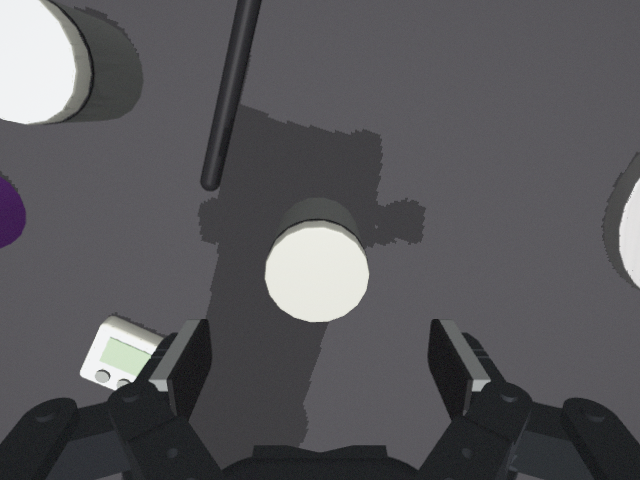

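Picture 2: the canister's lid (317,271) is centred between the pads (mid about 319), with nothing in the fingers' way. Descending, gripping and lifting.

```bash
python3 -m jog '[{"gripper":0.0,"dx":0.003,"dy":0.002,"dz":-0.025,"rx":0,"ry":0,"rz":0},{"gripper":0.0,"dx":0.003,"dy":0.002,"dz":-0.05,"rx":0,"ry":0,"rz":0},{"gripper":0.0,"dx":0.003,"dy":0.002,"dz":-0.07,"rx":0,"ry":0,"rz":0},{"gripper":0.0,"dx":0.003,"dy":0.002,"dz":-0.083,"rx":0,"ry":0,"rz":0},{"gripper":0.0,"dx":0.003,"dy":0.002,"dz":-0.083,"rx":0,"ry":0,"rz":0},{"gripper":0.5,"dx":0.003,"dy":0.002,"dz":-0.083,"rx":0,"ry":0,"rz":0},{"gripper":0.7,"dx":0.003,"dy":0.002,"dz":-0.083,"rx":0,"ry":0,"rz":0},{"gripper":0.7,"dx":0.003,"dy":0.002,"dz":-0.083,"rx":0,"ry":0,"rz":0},{"gripper":0.7,"dx":0.003,"dy":0.002,"dz":-0.083,"rx":0,"ry":0,"rz":0},{"gripper":0.7,"dx":0.003,"dy":0.002,"dz":-0.083,"rx":0,"ry":0,"rz":0}]' 60; python3 -m jog '[{"gripper":0.7,"dx":0,"dy":0,"dz":0,"rx":0,"ry":0,"rz":0},{"gripper":0.7,"dx":0,"dy":0,"dz":0,"rx":0,"ry":0,"rz":0}]'
```

```text
t: 3.3
eef_pos: [0.4595, -0.0728, 0.041]
tool_rot: [0.113, 0.699, 0.112, -0.697]
contact_force: [-2.5, -0.5, 8.9]
gripper_width: 0.627
t: 3.5
eef_pos: [0.4595, -0.0729, 0.041]
tool_rot: [0.112, 0.699, 0.112, -0.697]
contact_force: [-1.6, 0.2, 10.0]
gripper_width: 0.625
```

```bash
python3 -m jog '[{"gripper":0.7,"dx":0,"dy":0,"dz":0.01,"rx":0,"ry":0,"rz":0},{"gripper":0.7,"dx":0,"dy":0,"dz":0.02,"rx":0,"ry":0,"rz":0},{"gripper":0.7,"dx":0,"dy":0,"dz":0.03,"rx":0,"ry":0,"rz":0},{"gripper":0.7,"dx":0,"dy":0,"dz":0.03,"rx":0,"ry":0,"rz":0},{"gripper":0.7,"dx":0,"dy":0,"dz":0.03,"rx":0,"ry":0,"rz":0},{"gripper":0.7,"dx":0,"dy":0,"dz":0.03,"rx":0,"ry":0,"rz":0}]'; for i in 1 2; do python3 -m jog '[{"gripper":0.7,"dx":0,"dy":0,"dz":0,"rx":0,"ry":0,"rz":0}]'; done
```

```text
t: 4.1
eef_pos: [0.4583, -0.0729, 0.0692]
tool_rot: [-0.112, -0.698, -0.112, 0.698]
contact_force: [-0.6, 0.1, -5.9]
gripper_width: 0.622
t: 4.2
eef_pos: [0.4582, -0.0728, 0.069]
tool_rot: [-0.112, -0.698, -0.112, 0.698]
contact_force: [0.3, 0.0, -5.0]
gripper_width: 0.62
t: 4.3
eef_pos: [0.4583, -0.0727, 0.0691]
tool_rot: [-0.112, -0.698, -0.112, 0.698]
contact_force: [-1.0, 0.2, -5.7]
gripper_width: 0.622
```

It weighs about 5.5 N, so this is the heavy one and it goes to the round tray at (0.552, -0.305).

```bash
python3 -m jog '[{"gripper":0.7,"dx":0.005,"dy":-0.012,"dz":0.01,"rx":0,"ry":0,"rz":0},{"gripper":0.7,"dx":0.015,"dy":-0.037,"dz":0.02,"rx":0,"ry":0,"rz":0},{"gripper":0.7,"dx":0.03,"dy":-0.074,"dz":0.02,"rx":0,"ry":0,"rz":0},{"gripper":0.7,"dx":0.045,"dy":-0.111,"dz":0.02,"rx":0,"ry":0,"rz":0},{"gripper":0.7,"dx":0.06,"dy":-0.148,"dz":0.02,"rx":0,"ry":0,"rz":0},{"gripper":0.7,"dx":0.075,"dy":-0.185,"dz":0.02,"rx":0,"ry":0,"rz":0},{"gripper":0.7,"dx":0.085,"dy":-0.21,"dz":0.02,"rx":0,"ry":0,"rz":0},{"gripper":0.7,"dx":0.092,"dy":-0.227,"dz":0.02,"rx":0,"ry":0,"rz":0},{"gripper":0.7,"dx":0.094,"dy":-0.232,"dz":0.02,"rx":0,"ry":0,"rz":0},{"gripper":0.7,"dx":0.094,"dy":-0.232,"dz":0.02,"rx":0,"ry":0,"rz":0}]'; python3 -m jog '[{"gripper":0.7,"dx":0,"dy":0,"dz":0,"rx":0,"ry":0,"rz":0},{"gripper":0.7,"dx":0,"dy":0,"dz":0,"rx":0,"ry":0,"rz":0},{"gripper":0.7,"dx":0,"dy":0,"dz":0,"rx":0,"ry":0,"rz":0}]'
```

```text
t: 5.3
eef_pos: [0.5522, -0.305, 0.0887]
tool_rot: [-0.112, -0.698, -0.112, 0.699]
contact_force: [-0.2, 0.9, -5.1]
gripper_width: 0.622
t: 5.6
eef_pos: [0.5526, -0.3036, 0.0895]
tool_rot: [-0.113, -0.698, -0.113, 0.698]
contact_force: [-0.9, 0.3, -4.8]
gripper_width: 0.619
```

```bash
python3 -m jog '[{"gripper":0.7,"dx":0,"dy":0,"dz":-0.012,"rx":0,"ry":0,"rz":0},{"gripper":0.7,"dx":0,"dy":0,"dz":-0.024,"rx":0,"ry":0,"rz":0},{"gripper":0.7,"dx":0,"dy":0,"dz":-0.034,"rx":0,"ry":0,"rz":0},{"gripper":0.7,"dx":0,"dy":0,"dz":-0.038,"rx":0,"ry":0,"rz":0},{"gripper":0.7,"dx":0,"dy":0,"dz":-0.04,"rx":0,"ry":0,"rz":0},{"gripper":0.7,"dx":0,"dy":0,"dz":-0.042,"rx":0,"ry":0,"rz":0},{"gripper":0.7,"dx":0,"dy":0,"dz":-0.042,"rx":0,"ry":0,"rz":0},{"gripper":0.7,"dx":0,"dy":0,"dz":-0.042,"rx":0,"ry":0,"rz":0}]'; python3 -m jog '[{"gripper":0.7,"dx":0,"dy":0,"dz":-0.001,"rx":0,"ry":0,"rz":0},{"gripper":0.7,"dx":0,"dy":0,"dz":-0.001,"rx":0,"ry":0,"rz":0},{"gripper":0.7,"dx":0,"dy":0,"dz":-0.001,"rx":0,"ry":0,"rz":0}]'
```

```text
t: 6.4
eef_pos: [0.5529, -0.3049, 0.0478]
tool_rot: [0.112, 0.698, 0.112, -0.698]
contact_force: [-0.2, -0.3, -5.3]
gripper_width: 0.624
t: 6.7
eef_pos: [0.5526, -0.3048, 0.0465]
tool_rot: [0.112, 0.698, 0.112, -0.698]
contact_force: [0.0, -0.7, -6.0]
gripper_width: 0.62
```

```bash
python3 -m jog '[{"gripper":0.7,"dx":0,"dy":0,"dz":-0.001,"rx":0,"ry":0,"rz":0},{"gripper":0.7,"dx":0,"dy":0,"dz":-0.001,"rx":0,"ry":0,"rz":0}]';  python3 -m jog '[{"gripper":0.7,"dx":0,"dy":0,"dz":-0.001,"rx":0,"ry":0,"rz":0},{"gripper":0.7,"dx":0,"dy":0,"dz":-0.001,"rx":0,"ry":0,"rz":0}]'
```

```text
t: 6.9
eef_pos: [0.5527, -0.3049, 0.0461]
tool_rot: [0.112, 0.698, 0.112, -0.698]
contact_force: [-2.8, 0.6, 1.7]
gripper_width: 0.623
t: 7.1
eef_pos: [0.5528, -0.3049, 0.0461]
tool_rot: [0.112, 0.698, 0.112, -0.698]
contact_force: [-5.0, 1.6, 11.0]
gripper_width: 0.625
```

Contact on the tray floor. Releasing and backing off straight up.

```bash
python3 -m jog '[{"gripper":0.3,"dx":0,"dy":0,"dz":0.001,"rx":0,"ry":0,"rz":0},{"gripper":0.15,"dx":0,"dy":0,"dz":0.001,"rx":0,"ry":0,"rz":0},{"gripper":0.05,"dx":0,"dy":0,"dz":0.001,"rx":0,"ry":0,"rz":0},{"gripper":0.0,"dx":0,"dy":0,"dz":0.001,"rx":0,"ry":0,"rz":0},{"gripper":0.0,"dx":0,"dy":0,"dz":0.001,"rx":0,"ry":0,"rz":0},{"gripper":0.0,"dx":0,"dy":0,"dz":0.02,"rx":0,"ry":0,"rz":0},{"gripper":0.0,"dx":0,"dy":0,"dz":0.05,"rx":0,"ry":0,"rz":0},{"gripper":0.0,"dx":0,"dy":0,"dz":0.1,"rx":0,"ry":0,"rz":0},{"gripper":0.0,"dx":0,"dy":0,"dz":0.13,"rx":0,"ry":0,"rz":0},{"gripper":0.0,"dx":0,"dy":0,"dz":0.13,"rx":0,"ry":0,"rz":0}]'
python3 - <<'E'
from h import *
im=read_camera("side");cv2.imwrite("pics/s2.png",cv2.resize(im["pixels"][130:370,90:430],(680,480)))
im=read_camera("top")
for d in cut_out("top","can_a_centre"):
    p=pts("top",im,d["mask"]);t=p[p[:,2]>.05]
    if len(t)>20: print(np.round(d["box"]),t.min(0).round(3),t.max(0).round(3))
E
```

```text
t: 8.1
eef_pos: [0.5556, -0.306, 0.1798]
tool_rot: [0.114, 0.701, 0.11, -0.695]
contact_force: [0.8, -0.6, 0.2]
gripper_width: 1.001
[259. 188.  30.  26.] [0.585 0.096 0.051] [0.637 0.149 0.072]
[251. 281.  30.  28.] [0.381 0.11  0.053] [0.435 0.164 0.073]
[280. 234.  26.  27.] [0.486 0.052 0.053] [0.538 0.102 0.072]
```

View pics/s2.png

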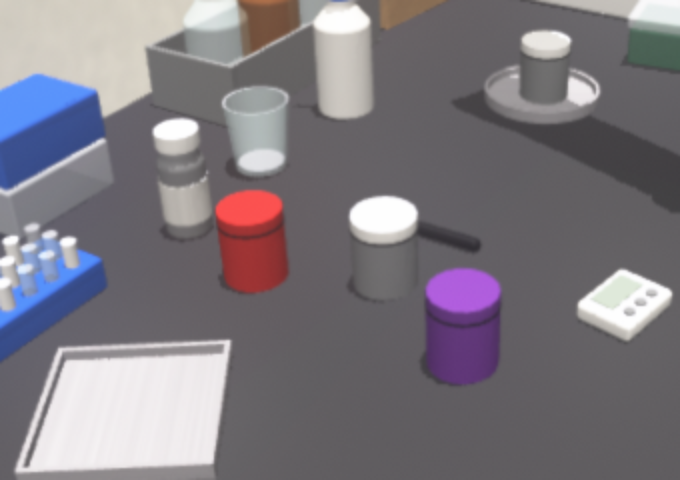

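Picture 3: the heavy canister stands upright, central in the round tray (545,68); the other grey one (384,248) hasn't moved. Now that one.

```bash
python3 -m jog '[{"gripper":0.0,"dx":-0.003,"dy":0.025,"dz":0,"rx":0,"ry":0,"rz":0},{"gripper":0.0,"dx":-0.041,"dy":0.383,"dz":0,"rx":0,"ry":0,"rz":0},{"gripper":0.0,"dx":-0.041,"dy":0.383,"dz":0,"rx":0,"ry":0,"rz":0},{"gripper":0.0,"dx":-0.041,"dy":0.383,"dz":0,"rx":0,"ry":0,"rz":0},{"gripper":0.0,"dx":-0.041,"dy":0.383,"dz":0,"rx":0,"ry":0,"rz":0},{"gripper":0.0,"dx":-0.041,"dy":0.383,"dz":0,"rx":0,"ry":0,"rz":0},{"gripper":0.0,"dx":-0.041,"dy":0.383,"dz":0,"rx":0,"ry":0,"rz":0},{"gripper":0.0,"dx":-0.041,"dy":0.383,"dz":0,"rx":0,"ry":0,"rz":0},{"gripper":0.0,"dx":-0.041,"dy":0.383,"dz":0,"rx":0,"ry":0,"rz":0},{"gripper":0.0,"dx":-0.041,"dy":0.383,"dz":0,"rx":0,"ry":0,"rz":0}]';  python3 -m jog '[{"gripper":0,"dx":0,"dy":0,"dz":-0.03,"rx":0,"ry":0,"rz":0},{"gripper":0,"dx":0,"dy":0,"dz":-0.055,"rx":0,"ry":0,"rz":0},{"gripper":0,"dx":0,"dy":0,"dz":-0.055,"rx":0,"ry":0,"rz":0},{"gripper":0,"dx":0,"dy":0,"dz":-0.055,"rx":0,"ry":0,"rz":0}]'
python3 - <<'E'
from h import *
im=read_camera("wrist");cv2.imwrite("pics/w2.png",im["pixels"]);print(get_obs()["q"])
E
```

```text
t: 9.25
eef_pos: [0.5104, 0.0804, 0.1732]
tool_rot: [-0.114, -0.697, -0.114, 0.699]
contact_force: [1.2, -1.2, 0.4]
gripper_width: 1.0
t: 9.65
eef_pos: [0.5114, 0.0764, 0.1189]
tool_rot: [-0.112, -0.698, -0.111, 0.699]
contact_force: [1.1, 0.1, 0.8]
gripper_width: 0.999
[ 0.05072228  0.42212101 -0.39249246  2.02083338  0.23468923  0.74133134
 -1.73886522]
```

View pics/w2.png

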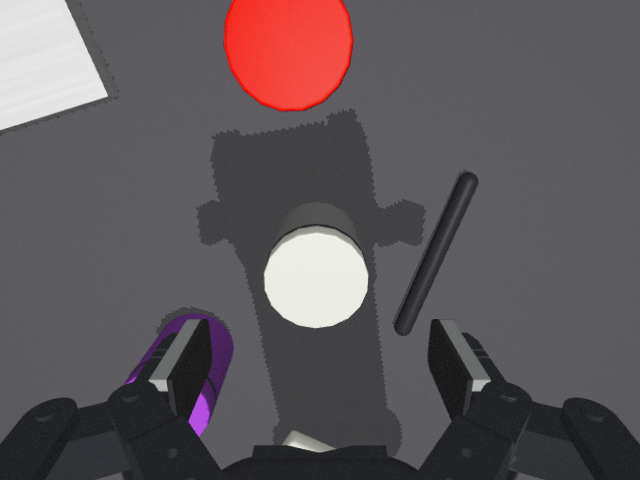

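Picture 4: the lid (316,276) is centred between the pads. The purple can and the rod are clear of where the fingers land. Gripping and lifting.

```bash
python3 -m jog '[{"gripper":0.0,"dx":0.001,"dy":0.002,"dz":-0.025,"rx":0,"ry":0,"rz":0},{"gripper":0.0,"dx":0.001,"dy":0.002,"dz":-0.05,"rx":0,"ry":0,"rz":0},{"gripper":0.0,"dx":0.001,"dy":0.002,"dz":-0.07,"rx":0,"ry":0,"rz":0},{"gripper":0.0,"dx":0.001,"dy":0.002,"dz":-0.08,"rx":0,"ry":0,"rz":0},{"gripper":0.0,"dx":0.001,"dy":0.002,"dz":-0.08,"rx":0,"ry":0,"rz":0},{"gripper":0.5,"dx":0.001,"dy":0.002,"dz":-0.08,"rx":0,"ry":0,"rz":0},{"gripper":0.7,"dx":0.001,"dy":0.002,"dz":-0.08,"rx":0,"ry":0,"rz":0},{"gripper":0.7,"dx":0.001,"dy":0.002,"dz":-0.08,"rx":0,"ry":0,"rz":0},{"gripper":0.7,"dx":0.001,"dy":0.002,"dz":-0.08,"rx":0,"ry":0,"rz":0},{"gripper":0.7,"dx":0.001,"dy":0.002,"dz":-0.08,"rx":0,"ry":0,"rz":0}]' 40; python3 -m jog '[{"gripper":0.7,"dx":0,"dy":0,"dz":0,"rx":0,"ry":0,"rz":0},{"gripper":0.7,"dx":0,"dy":0,"dz":0,"rx":0,"ry":0,"rz":0},{"gripper":0.7,"dx":0,"dy":0,"dz":0.01,"rx":0,"ry":0,"rz":0},{"gripper":0.7,"dx":0,"dy":0,"dz":0.02,"rx":0,"ry":0,"rz":0},{"gripper":0.7,"dx":0,"dy":0,"dz":0.03,"rx":0,"ry":0,"rz":0},{"gripper":0.7,"dx":0,"dy":0,"dz":0.03,"rx":0,"ry":0,"rz":0},{"gripper":0.7,"dx":0,"dy":0,"dz":0.03,"rx":0,"ry":0,"rz":0},{"gripper":0.7,"dx":0,"dy":0,"dz":0.03,"rx":0,"ry":0,"rz":0}]'; python3 -m jog '[{"gripper":0.7,"dx":0,"dy":0,"dz":0,"rx":0,"ry":0,"rz":0}]'
```

```text
t: 10.7
eef_pos: [0.5136, 0.0803, 0.0409]
tool_rot: [0.112, 0.699, 0.112, -0.697]
contact_force: [-1.4, -0.7, 6.8]
gripper_width: 0.626
t: 11.5
eef_pos: [0.5124, 0.0801, 0.0692]
tool_rot: [-0.112, -0.698, -0.112, 0.698]
contact_force: [0.4, -0.5, -1.6]
gripper_width: 0.628
t: 11.6
eef_pos: [0.5123, 0.0801, 0.069]
tool_rot: [-0.112, -0.698, -0.112, 0.698]
contact_force: [0.2, 0.7, -1.5]
gripper_width: 0.629
```

About 1.5 N, so this is the light one. To the square tray, passing between the look-alikes.

```bash
python3 -m jog '[{"gripper":0.7,"dx":0,"dy":0.012,"dz":0.01,"rx":0,"ry":0,"rz":0},{"gripper":0.7,"dx":0,"dy":0.04,"dz":0.02,"rx":0,"ry":0,"rz":0},{"gripper":0.7,"dx":0,"dy":0.075,"dz":0.02,"rx":0,"ry":0,"rz":0},{"gripper":0.7,"dx":0.005,"dy":0.11,"dz":0.02,"rx":0,"ry":0,"rz":0},{"gripper":0.7,"dx":0.02,"dy":0.145,"dz":0.02,"rx":0,"ry":0,"rz":0},{"gripper":0.7,"dx":0.04,"dy":0.175,"dz":0.02,"rx":0,"ry":0,"rz":0},{"gripper":0.7,"dx":0.055,"dy":0.205,"dz":0.02,"rx":0,"ry":0,"rz":0},{"gripper":0.7,"dx":0.063,"dy":0.22,"dz":0.02,"rx":0,"ry":0,"rz":0},{"gripper":0.7,"dx":0.066,"dy":0.225,"dz":0.02,"rx":0,"ry":0,"rz":0},{"gripper":0.7,"dx":0.066,"dy":0.225,"dz":0.02,"rx":0,"ry":0,"rz":0}]'; python3 -m jog '[{"gripper":0.7,"dx":0,"dy":0,"dz":0,"rx":0,"ry":0,"rz":0},{"gripper":0.7,"dx":0,"dy":0,"dz":0,"rx":0,"ry":0,"rz":0},{"gripper":0.7,"dx":0,"dy":0,"dz":0,"rx":0,"ry":0,"rz":0}]'
```

```text
t: 12.6
eef_pos: [0.5782, 0.3063, 0.0895]
tool_rot: [-0.113, -0.698, -0.113, 0.698]
contact_force: [0.1, -0.0, -0.9]
gripper_width: 0.63
t: 12.9
eef_pos: [0.5785, 0.304, 0.0895]
tool_rot: [-0.112, -0.698, -0.112, 0.698]
contact_force: [0.3, -1.2, -1.9]
gripper_width: 0.624
```

```bash
python3 -m jog '[{"gripper":0.7,"dx":0,"dy":0,"dz":-0.012,"rx":0,"ry":0,"rz":0},{"gripper":0.7,"dx":0,"dy":0,"dz":-0.024,"rx":0,"ry":0,"rz":0},{"gripper":0.7,"dx":0,"dy":0,"dz":-0.034,"rx":0,"ry":0,"rz":0},{"gripper":0.7,"dx":0,"dy":0,"dz":-0.038,"rx":0,"ry":0,"rz":0},{"gripper":0.7,"dx":0,"dy":0,"dz":-0.04,"rx":0,"ry":0,"rz":0},{"gripper":0.7,"dx":0,"dy":0,"dz":-0.042,"rx":0,"ry":0,"rz":0},{"gripper":0.7,"dx":0,"dy":0,"dz":-0.042,"rx":0,"ry":0,"rz":0},{"gripper":0.7,"dx":0,"dy":0,"dz":-0.042,"rx":0,"ry":0,"rz":0}]'; python3 -m jog '[{"gripper":0.7,"dx":0,"dy":0,"dz":-0.001,"rx":0,"ry":0,"rz":0},{"gripper":0.7,"dx":0,"dy":0,"dz":-0.001,"rx":0,"ry":0,"rz":0}]';python3 -m jog '[{"gripper":0.7,"dx":0,"dy":0,"dz":-0.001,"rx":0,"ry":0,"rz":0},{"gripper":0.7,"dx":0,"dy":0,"dz":-0.001,"rx":0,"ry":0,"rz":0}]'
```

```text
t: 13.7
eef_pos: [0.5788, 0.3054, 0.0478]
tool_rot: [0.112, 0.698, 0.112, -0.698]
contact_force: [-1.0, 1.3, -0.8]
gripper_width: 0.631
t: 13.9
eef_pos: [0.5787, 0.3052, 0.0466]
tool_rot: [0.112, 0.698, 0.112, -0.698]
contact_force: [-0.7, -0.8, -0.4]
gripper_width: 0.624
t: 14.1
eef_pos: [0.5787, 0.3053, 0.0461]
tool_rot: [0.112, 0.698, 0.112, -0.698]
contact_force: [-1.5, -1.4, 3.8]
gripper_width: 0.625
```

Contact (+3.8 N). Releasing gently, retreating, then checking.

```bash
python3 -m jog '[{"gripper":0.3,"dx":0,"dy":0,"dz":0,"rx":0,"ry":0,"rz":0},{"gripper":0.15,"dx":0,"dy":0,"dz":0,"rx":0,"ry":0,"rz":0},{"gripper":0.05,"dx":0,"dy":0,"dz":0,"rx":0,"ry":0,"rz":0},{"gripper":0.0,"dx":0,"dy":0,"dz":0,"rx":0,"ry":0,"rz":0},{"gripper":0.0,"dx":0,"dy":0,"dz":0,"rx":0,"ry":0,"rz":0},{"gripper":0.0,"dx":0,"dy":0,"dz":0.02,"rx":0,"ry":0,"rz":0},{"gripper":0.0,"dx":0,"dy":0,"dz":0.05,"rx":0,"ry":0,"rz":0},{"gripper":0.0,"dx":0,"dy":0,"dz":0.1,"rx":0,"ry":0,"rz":0},{"gripper":0.0,"dx":0,"dy":0,"dz":0.15,"rx":0,"ry":0,"rz":0},{"gripper":0.0,"dx":0,"dy":0,"dz":0.15,"rx":0,"ry":0,"rz":0}]'
python3 -m jog '[{"gripper":0,"dx":-0.03,"dy":-0.03,"dz":0.03,"rx":0,"ry":0,"rz":0},{"gripper":0,"dx":-0.06,"dy":-0.07,"dz":0.05,"rx":0,"ry":0,"rz":0},{"gripper":0,"dx":-0.06,"dy":-0.12,"dz":0.05,"rx":0,"ry":0,"rz":0},{"gripper":0,"dx":-0.06,"dy":-0.17,"dz":0.05,"rx":0,"ry":0,"rz":0},{"gripper":0,"dx":-0.06,"dy":-0.22,"dz":0.05,"rx":0,"ry":0,"rz":0},{"gripper":0,"dx":-0.06,"dy":-0.25,"dz":0.05,"rx":0,"ry":0,"rz":0},{"gripper":0,"dx":-0.06,"dy":-0.25,"dz":0.05,"rx":0,"ry":0,"rz":0},{"gripper":0,"dx":-0.06,"dy":-0.25,"dz":0.05,"rx":0,"ry":0,"rz":0},{"gripper":0,"dx":-0.06,"dy":-0.25,"dz":0.05,"rx":0,"ry":0,"rz":0}]'
python3 - <<'E'
from h import *
im=read_camera("side");a=cv2.resize(im["pixels"][130:390,90:430],(680,520))
cv2.imwrite("pics/s3.png",a)
im=read_camera("top")
for n,(c,r) in {"square":(180,205),"round":(459,219)}.items():
    m=np.zeros((480,640),bool);m[r-40:r+40,c-40:c+40]=1
    p=pts("top",im,m);t=p[(p[:,2]>.05)&(p[:,2]<.1)];print(n,t.min(0).round(3),t.max(0).round(3),((t.min(0)+t.max(0))/2).round(3))
    l=t[t[:,2]>.064];A=np.c_[l[:,:2]-l[:,:2].mean(0),np.ones(len(l))];print("lid slope",np.linalg.lstsq(A,l[:,2],rcond=None)[0].round(3))
E
```

```text
t: 15.1
eef_pos: [0.5821, 0.308, 0.2036]
tool_rot: [0.11, 0.703, 0.114, -0.694]
contact_force: [1.3, 0.8, 0.1]
gripper_width: 1.005
t: 16.0
eef_pos: [0.5186, 0.0568, 0.2455]
tool_rot: [0.113, 0.698, 0.113, -0.698]
contact_force: [0.0, 0.1, -0.3]
gripper_width: 0.997
square [0.55  0.277 0.05 ] [0.604 0.332 0.077] [0.577 0.305 0.063]
lid slope [0.003 0.018 0.071]
round [ 0.523 -0.331  0.05 ] [ 0.576 -0.279  0.076] [ 0.55  -0.305  0.063]
lid slope [-0.001 -0.017  0.072]
```

View pics/s3.png

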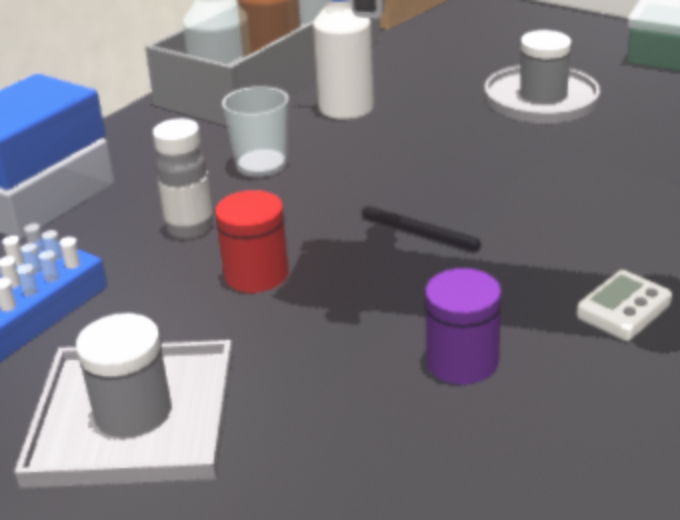

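Picture 5: the light canister stands in the square tray (125,380) and the heavy one in the round tray (545,68). Both are upright, and the look-alikes are untouched.

```bash
python3 -c "
from station import hand_in
print(hand_in())"
```

```text
the job is handed in; nothing more can be done
None
```

I placed both canisters and handed the job in at about 16 s of robot time; the station gives no verdict, so the result rests on my own checks.

- **Heavy canister:** the one at (0.456, -0.074) weighed about 5.5 N when lifted, so I set it down in the round tray.
- **Light canister:** the one at (0.512, 0.078) weighed about 1.5 N when lifted, so I set it down in the square tray.

**Last checks:**
- Both centres are within about 3 mm of their tray centres.
- The lids slope about 1 degree, and the lid tops (0.071–0.072 m) match canisters standing on the 5 mm tray floors.
- The gripper was open, at a height of 0.25 m, and touching nothing.
- The red and purple look-alikes looked untouched in the last picture.

No check failed. The only hitches were one move command refused for missing fields, and the network missing the second grey canister in the first pictures. I found that one from the depth image instead.

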